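Wedge the rocking light box in the screen-print shop

ROBOT

A 6-joint arm with a two-finger parallel gripper is mounted at the origin on the work surface. World frame = base frame: x ahead of the robot, y to its left, z up, the work surface at z = 0. Lengths are in m, angles in degrees, forces in N, time in s.
With the tool pointing down it reaches from about 0.35 to 0.875 m from the base axis. Payload 4.2 kg.
Tool frame: the origin (TCP) lies at the very end of the fingers, on their centre line; the grasp point (between the pads) lies 19 mm behind it; y points along the fingers, z is the direction in which the jaws open and shut, and the axes are right-handed (so a half turn about y gives the same grasp; the last joint's range is limited). The gripper opens to 87 mm and grips with 3 to 60 N. Pads are 19 mm wide; open, the fingers measure 117 mm over their backs; the gripper's body (75 mm by 190 mm) begins 51 mm behind the grasp point.
Start: joints at [-55.199, 22.042, 0.453, 0, -68.411, -14.817], TCP at [0.214, -0.587, 0.195] pointing down, gripper open.
Joint ranges: [-179.83, 179.83], [-69.29, 118.12], [-61.27, 80.66], [-181.25, 117.63], [-171.15, -9.14], [-177.46, 177.46]. Speed limits (degrees/s): [159.86, 159.86, 180, 180, 180, 180].

INTERFACE

Orientations are given as a 3x3 rotation matrix whose columns are the frame's x, y, z axes.
In Python, from station import r, eyes gives the robot as it stands.
- The arm moves only by the tool play_rows, never from a script. Its argument "deltas" is one flat list of numbers, 5 for each row, row after row: the closure in counts, from 0 (fully open) to 255 (shut), then the shift along the tool's x, y, z in mm, then the turn about the tool's y in rad. In form: [claw, tx, ty, tz, roll, claw, tx, ty, tz, roll, ...]. A call has exactly 10 rows; each row shifts and turns the commanded pose from where the row before left it, along the tool's axes as they then stand; what a row does not reach is not made up. A row lasts 1/10 s, in which the tool goes at most 50 mm and 8.59 degrees, less where a joint would pass 70% of its speed; a pose out of reach is approached as far as the arm can. A call is refused whole if a number of a shift passes 50 or a number of a turn 0.15, either way. A call with a gripper value outside its range is refused whole. The fingers move at their own pace and stop on an object; the grip force is fixed at half the most. Time passes only in rows, so rows that do not move let the fingers close, or fill a call up. It gives the time, the measured TCP pose, the force and the opening at its end, in the units of the state.
- r.sense(): the state, without advancing time (a new reading comes with each control period).
- eyes.capture(name): name is "side" or "top"; returns a dict with "img" (400x640x3 uint8, blue, green, red), "vfov" (degrees; the focal length in pixels is half the picture's height over the tangent of half this angle, whatever the lens; pixels are square), "cx", "cy" (the principal point, pixels), "R" (3x3) and "t" (3): a world point X has camera coordinates R X + t. Camera axes: x right, y down, z forward; pixel columns grow to the right and rows downward; lengths in m; the calibration is good to about 2 mm. A picture is of the moment at which its call begins. There is no depth.
- r.finish_job(): hands the job in, once; it reports no verdict.
The state is a dict: "time_s": time; "joints": joint angles; "joint_velocities": joint speeds; "effort": joint torques, N m; "tcp_pos": TCP position; "ee_rot": TCP orientation; "wrist_force": force on the tool from outside, world axes, zero at the start; "moment": the same for the moment, N m; "gripper_width": opening from 0.0 (shut) to 1.0 (fully open).
Only numpy, scipy, OpenCV 4.12 (cv2) and the standard library are available. Lean on these libraries where they do the work, as an engineer would, in place of code of your own. Each camera call takes 0.05 s, during which the arm holds its last target.

TASK

The grey light box rocks because its red foot is too short: with the fingertips, push the yellow wedge along the table under the red foot, thin end first, until pressing on the red corner cap no longer makes the box dip, without jacking the box up out of level or shoving it from its place. Do not pick anything up and leave the other things where they are. Finish while still pressing down on the red corner cap from above with about 5 newtons, the box standing firm and level on the wedge.

Things in the scene. Friction and masses are not known exactly. Their poses are not given: they have to be found in the camera images.
- unit: Loose grey light box, 300 x 250 mm, 2.2 kg, top 74 and underside 24 mm above the table, on three domed black feet 24 mm long and a shorter red one. Origin on the red foot's axis, at table height while level; x along the 300 mm side away from the robot, y left along the 250 mm side, z up. Front face at x = -28, right face at y = -28; black feet at (244, 0), (0, 194), (244, 194) mm
- foot_top (a point): Top of the red foot, on its axis, where it enters the box's underside (24 mm above the table). The foot is 26 mm across and seized 8 to 14 mm too short, unknown in advance. Unwedged the box stands level on the black feet; 1 to 3 N down on the red cap tips this corner down until the red foot lands on the wedge or table; let go, it rocks back
- cap: Red plastic corner plate on top of the light box, exactly above the red foot, 50 x 50 mm and 4 mm thick, fixed to the box; origin at the centre of its underside, axes as the box
- cap_top (a point): Centre of the upper face of the red cap; 78 mm above the table while the box is level
- wedge: Loose yellow wedge, 90 g, 110 mm long, 56 mm wide, 3 mm thick at the thin end, rising evenly to 26 mm at its upright flat back. Origin: centre of its underside; x points to the thin end (tip at +55, back face at -55 mm). Starts in front of the red foot, pointing roughly at it. Slides with 0.5 to 1 N; once it carries the foot, the push needed climbs past 3 N
- ink_green: Green ink jar with black lid, 68 mm wide, 85 mm tall, on the table to the left; origin under its centre
- ink_blue: Blue ink jar with black lid, 68 mm wide, 85 mm tall, on the table to the left; origin under its centre
- mug: White mug, 76 mm wide, 90 mm tall, handle at its +y, on the table to the left; origin under its centre
- scraper: Ink scraper with wooden handle, 280 mm long along its x, 65 mm wide, 20 mm high, on the table to the right; origin at the middle of its length, at the underside
- squeegee: Squeegee, wooden bar 30 x 200 mm (along its y) with a rubber blade, 64 mm high, on the table to the right of the box; origin under its centre
- ink_red: Red ink jar with white lid, 60 mm wide, 75 mm tall, standing on the light box towards its left front corner; origin under its centre
- tape: Roll of brown tape, 90 mm wide, 22 mm high, lying flat on the table to the left of the box; origin under its centre
Mind the look-alikes: they are no part of the job. Of the things that look like the wedge, the middle-sized one is meant.

How it is judged (in metres and radians):
On the way:
1. the wedge is pushed in under the red foot (x of unit in the frame of wedge between -0.05 and 0.045 m and y of unit in the frame of wedge between -0.024 and 0.024 m), for 0.1 s.
At the end, for the whole second after the job is handed in: The wedge lies flat, untouched by the fingers, the red foot's axis over it (10-105 mm from the tip, within 24 mm of its middle) and carries over 1 N; the fingers press the red cap from above with over 3 N and its top stays 75.5 to 81.5 mm above the table (78 is level); all at rest (all of step 1 and contact force between the fingers and cap above 3 N and height (world z) of the grasp point above 0.08 m and contact force between wedge and unit above 1 N and height (world z) of cap_top between 0.0755 and 0.0815 m and height (world z) of wedge below 0.006 m and angle between wedge's own z axis and vertical below 0.1 rad and contact force between the fingers and wedge below 0.3 N and linear speed of each of unit, wedge below 0.01 m/s); the arm keeps its last pose, push and grip.
It fails at once if the wedge is lifted off the table or tipped (height (world z) of wedge above 0.02 m or angle between wedge's own z axis and vertical above 0.3 rad).
It fails at once if the light box is lifted at the red corner by more than 15 mm (height (world z) of cap_top above 0.093 m).
It fails at once if the light box is shoved more than 30 mm from its place (distance of unit from where it was at the start of the episode above 0.03 m).
It fails at once if a jar, mug, tape, scraper or squeegee on the table is moved more than 30 mm (distance of any of ink_green, ink_blue, mug, scraper, squeegee, tape from where it was at the start of the episode above 0.03 m).
It fails at once if the jar on the light box is moved more than 45 mm (distance of ink_red from where it was at the start of the episode above 0.045 m).
It also fails if it takes over 54 s, if anything falls off the work surface, if the arm or the gripper's body presses on something with over 40 N, if the wrist force passes 120 N, or if a joint passes its speed limit or range.

## Working session

There is one attempt and no reset: what is moved stays moved. The work goes in short steps, Python scripts to look and compute and a tool call to move; the robot and the scene stay as the last step left them, time stands still between calls to the robot, and variables do not carry over. Pictures are saved under pics/ and viewed, and the job is handed in when it is done.

Besides the shell and the picture viewer there is one more tool, called after "Call:" by a JSON object that holds its "fn" and its "kwargs". play_rows: Moves the arm, as the interface text tells. Its arguments: {"type":"object","properties":{"deltas":{"type":"array","items":{"type":"number"}}},"required":["deltas"]}

```bash
mkdir -p pics; ls; python3 - <<'E'
from station import r, eyes
import cv2, numpy as np
s=r.sense()
for k in ['time_s','tcp_pos','ee_rot','wrist_force','gripper_width']: print(k,s[k])
for n in ['side','top']:
    c=eyes.capture(n); cv2.imwrite(f'pics/{n}0.png',c['img']); print(n,c['vfov'],c['cx'],c['cy'],np.round(c['R'],4).tolist(),c['t'])
E
```

```text
pics
time_s 0.0
tcp_pos [ 0.21339161 -0.58672832  0.19375167]
ee_rot [[ 9.39842842e-01 -8.21927711e-04 -3.41606142e-01]
 [ 3.41607122e-01  2.02969580e-03  9.39840654e-01]
 [-7.91245242e-05 -9.99997602e-01  2.18837143e-03]]
wrist_force [-0.10836817 -0.12828378 -0.49826644]
gripper_width 0.9998412907468314
side 54.27636690624923 313.0991653671407 202.46932052551415 [[-0.9422, -0.3347, -0.0176], [-0.2342, 0.695, -0.6798], [0.2397, -0.6364, -0.7332]] [0.51205484 0.19712623 1.06738535]
top 49.5993000902422 321.12265067527466 200.61780415905162 [[0.0263, -0.9995, 0.0157], [-0.9922, -0.028, -0.1213], [0.1217, -0.0124, -0.9925]] [-0.03734108  0.55353946  1.08475942]
```

View pics/side0.png

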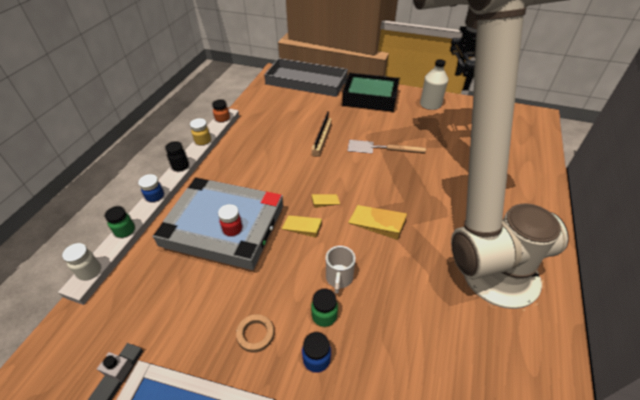

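View pics/top0.png

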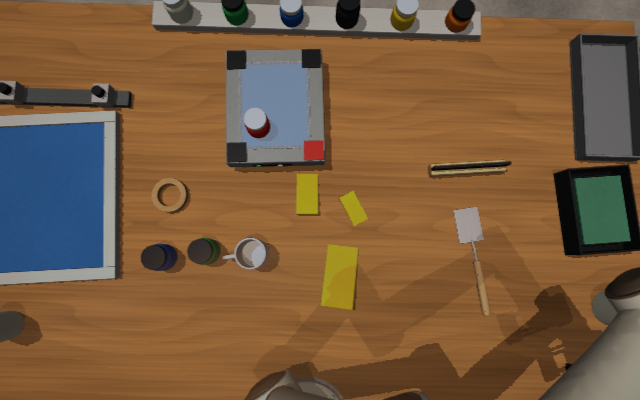

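```bash
cat > h.py <<'E'
import numpy as np, cv2
def ray(c,u,v,z):
    f=200/np.tan(np.radians(c['vfov']/2)); R=np.array(c['R']);t=np.array(c['t'])
    d=R.T@np.array([(u-c['cx'])/f,(v-c['cy'])/f,1]); o=-R.T@t
    return o+d*(z-o[2])/d[2]
def proj(c,X):
    f=200/np.tan(np.radians(c['vfov']/2)); p=np.array(c['R'])@np.array(X)+np.array(c['t'])
    return np.array([c['cx']+f*p[0]/p[2],c['cy']+f*p[1]/p[2]])
def crop(c,x0,y0,w,h,k,name):
    cv2.imwrite('pics/'+name,cv2.resize(c['img'][y0:y0+h,x0:x0+w],None,fx=k,fy=k,interpolation=cv2.INTER_CUBIC))
E
python3 - <<'E'
from station import r, eyes
from h import *
c=eyes.capture('top'); crop(c,270,130,100,100,6,'topc.png')
c=eyes.capture('side'); crop(c,230,180,133,75,6,'sidec.png')
E
```

```text
(no output)
```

View pics/topc.png

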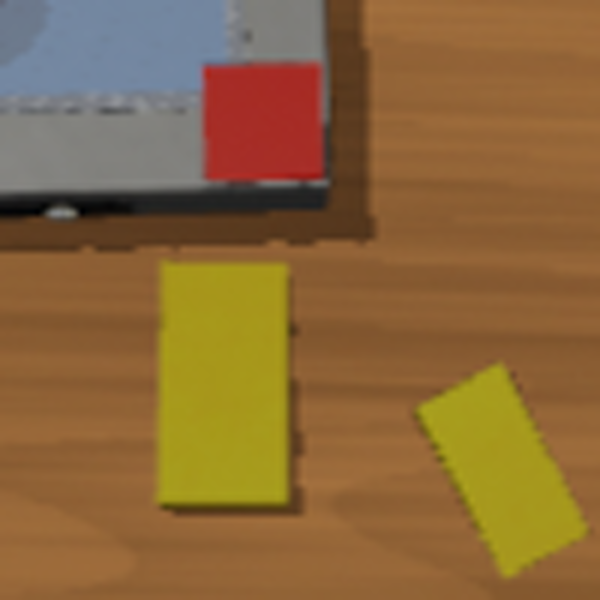

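View pics/sidec.png

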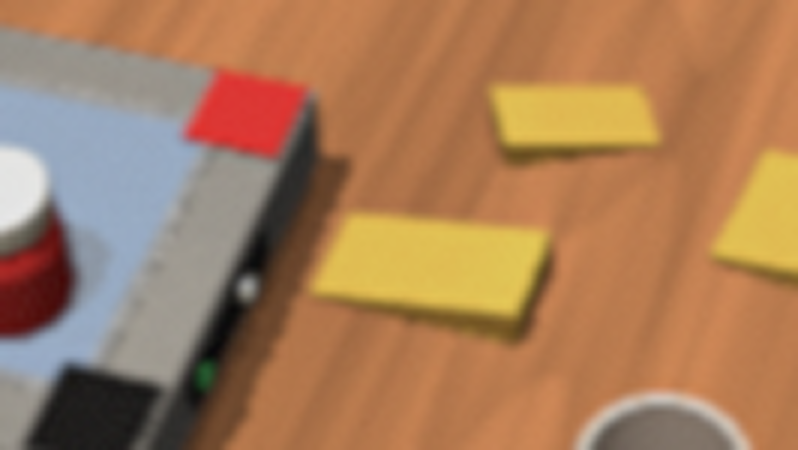

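The top crop shows the cap corners at (204,65), (320,63), (323,179) and (206,181). The middle wedge has its thin end at (160,262)-(288,262) and the top of its back at (158,503)-(290,502).

```bash
python3 - <<'E'
from station import r, eyes
from h import *
c=eyes.capture('top')
q=lambda x,y,z: ray(c,270+(x+.5)/6-.5,130+(y+.5)/6-.5,z)[:2]
C=[q(204,65,.078),q(320,63,.078),q(323,179,.078),q(206,181,.078)]
print('cap',np.round(C,4).tolist(),np.mean(C,0))
W=[q(160,262,.003),q(288,262,.003),q(290,502,.026),q(158,503,.026)]
print('wedge',np.round(W,4).tolist(),np.mean(W,0))
# unit yaw: black caps
for n,(u,v) in dict(bl=(236.5,152),br=(314,150),fl=(236.5,60),fr=(312,58)).items(): print(n,ray(c,u,v,.078)[:2])
E
```

```text
cap [[0.7007, 0.0266], [0.703, -0.0222], [0.6533, -0.0247], [0.651, 0.0242]] [0.67702587 0.00096113]
wedge [[0.63, 0.0458], [0.6317, -0.0112], [0.5221, -0.0149], [0.5201, 0.0421]] [0.57596322 0.01544007]
bl [0.66580794 0.19377538]
br [ 6.76783511e-01 -4.01228631e-04]
fl [0.90767495 0.20586025]
fr [0.91962909 0.0116404 ]
```

```bash
python3 - <<'E'
from station import r, eyes
from h import *
c=eyes.capture('top')
print('mug top',ray(c,250,253,.09)); print('jar top',ray(c,257,116,.153)); print('small',ray(c,270+416/6,130+408/6,.0)); print('green',ray(c,203,249,.085))
E
```

```text
mug top [0.41538918 0.14662483 0.09      ]
jar top [0.73647516 0.13570403 0.153     ]
small [ 0.56691954 -0.07105355  0.        ]
green [0.42199956 0.26133763 0.085     ]
```

Call:
{"fn": "play_rows", "kwargs": {"deltas": [62,0,0,0,0.149,62,0,0,0,0.149,62,27,0,41.5,0,62,27,0,41.5,0,62,27,0,41.5,0,62,27,0,41.5,0,62,27,0,41.5,0,62,27,0,41.5,0,62,27,0,41.5,0,62,27,0,41.5,0]}}

```text
time_s: 1.3
tcp_pos: [0.4132, -0.2429, 0.1952]
ee_rot: [[0.999, 0.001, -0.051], [0.051, -0.0, 0.999], [0.001, -1.0, -0.0]]
wrist_force: [1.1, -1.0, 0.4]
gripper_width: 0.758
```

Call:
{"fn": "play_rows", "kwargs": {"deltas": [62,26.8,0,41.7,0,62,26.8,0,41.7,0,62,26.8,0,41.7,0,62,26.8,0,41.7,0,62,26.8,0,41.7,0,62,26.8,0,41.7,0,62,0,40,0,0,62,0,40,0,0,62,0,40,0,0,62,0,25,0,0]}}

```text
time_s: 2.3
tcp_pos: [0.5586, 0.0132, 0.0468]
ee_rot: [[0.999, -0.004, -0.051], [0.051, -0.001, 0.999], [-0.004, -1.0, -0.001]]
wrist_force: [-0.6, 0.2, -0.3]
gripper_width: 0.756
```

```bash
python3 - <<'E'
from station import r, eyes
from h import *
c=eyes.capture('side'); crop(c,210,120,200,150,4,'s1.png')
s=r.sense();print(s['tcp_pos'],s['gripper_width'],s['wrist_force'])
E
```

```text
[0.55615746 0.01260958 0.04349319] 0.7563772591615249 [-0.90026091  0.30398678 -3.26577963]
```

View pics/s1.png

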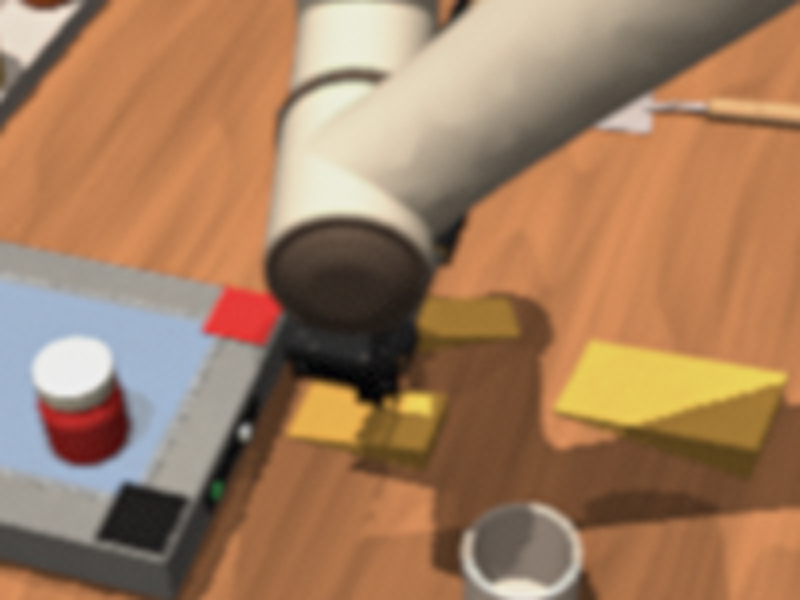

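Call:
{"fn": "play_rows", "kwargs": {"deltas": [62,0,0,0,0,62,0,0,0,0,62,0,5,0,0,62,0,5,0,0,62,0,5,0,0,62,0,5,0,0,62,0,5,0,0,62,0,5,0,0,62,0,0,0,0,62,0,0,0,0]}}

```text
time_s: 3.35
tcp_pos: [0.5604, 0.0132, 0.0197]
ee_rot: [[0.999, -0.0, -0.051], [0.051, -0.0, 0.999], [-0.0, -1.0, -0.0]]
wrist_force: [-0.3, 0.7, -0.6]
gripper_width: 0.757
```

```bash
python3 - <<'E'
from station import r, eyes
from h import *
c=eyes.capture('side'); crop(c,260,180,100,75,8,'s2.png')
s=r.sense();print(s['tcp_pos'],s['gripper_width'],s['wrist_force'])
E
```

```text
[0.56052918 0.0132762  0.0198863 ] 0.7542287385332248 [ 0.07459961 -0.89545015  0.53341494]
```

View pics/s2.png

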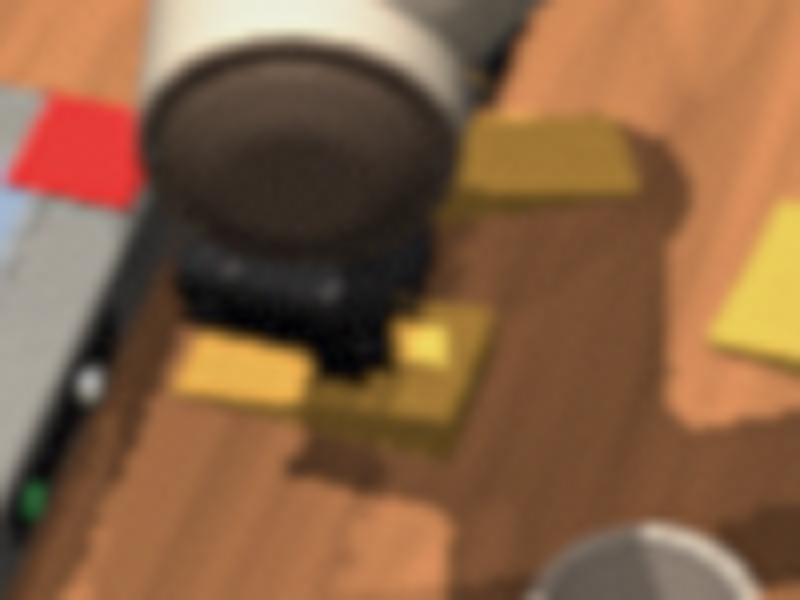

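```bash
python3 - <<'E'
from station import r, eyes
from h import *
c=eyes.capture('side')
P=lambda X:np.round((proj(c,X)-[260,180])*8)
print('inner',P([.5605,.0463,.02]),'outer',P([.5605,.0613,.02]),'outer front',P([.570,.0613,.02]),P([.551,.0613,.02]))
for n,X in dict(tipL=[.63,.0458,.003],backLtop=[.5201,.0421,.026],backLbot=[.5201,.0421,0],backRtop=[.5221,-.0149,.026],cap=[.677,.001,.078],cap2=[.6533,-.0247,.078],cap3=[.651,.0242,.078]).items(): print(n,P(X))
E
```

```text
inner [339. 407.] outer [324. 438.] outer front [300. 431.] [349. 444.]
tipL [170. 388.]
backLtop [445. 416.]
backLbot [446. 460.]
backRtop [490. 303.]
cap [ 85. 143.]
cap2 [170. 111.]
cap3 [124. 203.]
```

```bash
python3 - <<'E'
from station import r, eyes
from h import *
c=eyes.capture('side')
for z in (.02,.03,.04,.05): print(z,ray(c,260+355/8,180+375/8,z))
im=c['img'][205:245,280:330]; im=np.clip(im.astype(float)*2.5,0,255).astype(np.uint8)
cv2.imwrite('pics/s3.png',cv2.resize(im,None,fx=14,fy=14,interpolation=cv2.INTER_CUBIC))
c=eyes.capture('top');crop(c,260,130,133,100,6,'t3.png')
E
```

```text
0.02 [0.56023239 0.02984436 0.02      ]
0.03 [0.55705747 0.03739549 0.03      ]
0.04 [0.55388256 0.04494661 0.04      ]
0.05 [0.55070764 0.05249773 0.05      ]
```

View pics/s3.png

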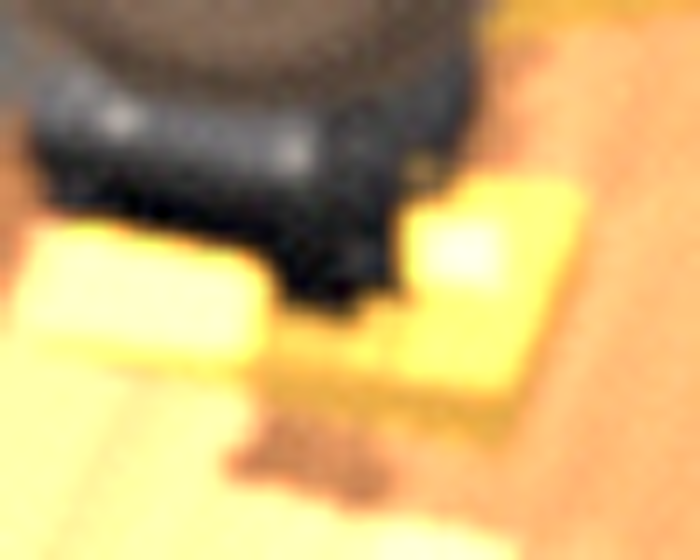

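View pics/t3.png

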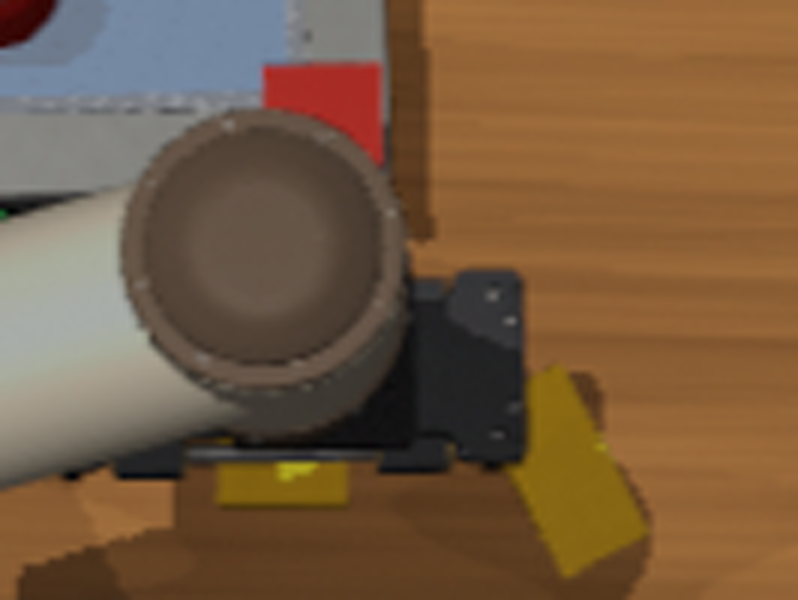

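Call:
{"fn": "play_rows", "kwargs": {"deltas": [62,0,2,0,0,62,0,2,0,0,62,0,0,0,0,62,0,0,0,0,62,0,0,0,0,62,0,0,0,0,62,0,0,0,0,62,0,0,0,0,62,0,0,0,0,62,0,0,0,0]}}

```text
time_s: 4.55
tcp_pos: [0.5603, 0.0133, 0.0159]
ee_rot: [[0.999, -0.0, -0.051], [0.051, 0.0, 0.999], [-0.0, -1.0, 0.0]]
wrist_force: [-0.4, -0.5, -0.4]
gripper_width: 0.756
```

```bash
python3 - <<'E'
from station import r, eyes
from h import *
for i in range(3):
    s=r.sense();print(s['tcp_pos'],s['gripper_width'],s['wrist_force'],s['moment'])
    c=eyes.capture('side')
im=c['img'][205:245,280:330]; im=np.clip(im.astype(float)*2.5,0,255).astype(np.uint8)
cv2.imwrite('pics/s4.png',cv2.resize(im,None,fx=14,fy=14,interpolation=cv2.INTER_CUBIC))
E
```

```text
[0.56034959 0.013261   0.01585656] 0.7564517248653934 [-0.43155448 -0.51030712 -0.43193077] [ 0.04067237 -0.018254   -0.0094873 ]
[0.56038782 0.01324996 0.01586124] 0.7554626701266425 [-1.14213569 -0.84002922  0.56657144] [-0.04420715  0.01840775  0.05589776]
[0.56038022 0.01323538 0.01586342] 0.75806475662062 [-0.83281644  0.20827427  1.019444  ] [-0.00404407 -0.01333077 -0.02902014]
```

View pics/s4.png

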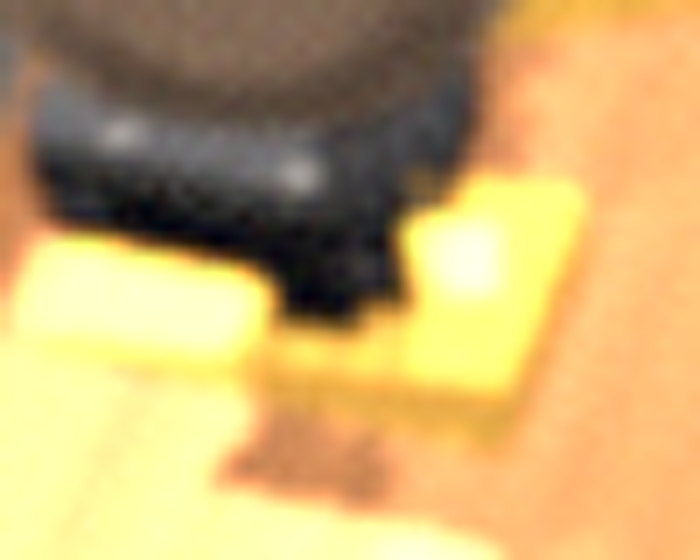

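Call:
{"fn": "play_rows", "kwargs": {"deltas": [62,0,1.5,0,0,62,0,1.5,0,0,62,0,1.5,0,0,62,0,1.5,0,0,62,0,0,0,0,62,0,0,0,0,62,0,0,0,0,62,0,0,0,0,62,0,0,0,0,62,0,0,0,0]}}

```text
time_s: 5.7
tcp_pos: [0.5604, 0.0132, 0.0099]
ee_rot: [[0.999, 0.0, -0.051], [0.051, 0.0, 0.999], [0.0, -1.0, 0.0]]
wrist_force: [-0.3, -0.4, 0.5]
gripper_width: 0.759
```

```bash
python3 - <<'E'
from station import r, eyes
from h import *
for i in range(3):
    s=r.sense();print(s['tcp_pos'],s['wrist_force'])
    c=eyes.capture('side')
im=c['img'][205:245,280:330]; im=np.clip(im.astype(float)*2.5,0,255).astype(np.uint8)
cv2.imwrite('pics/s5.png',cv2.resize(im,None,fx=14,fy=14,interpolation=cv2.INTER_CUBIC))
E
```

```text
[0.56041669 0.01324664 0.00991416] [-0.30768261 -0.42405711  0.48039759]
[0.5603841  0.01324948 0.00988259] [ 0.8940161  -0.34192301  0.22566569]
[0.56036512 0.01322998 0.0098789 ] [ 0.09647571  0.35748217 -0.43250349]
```

View pics/s5.png

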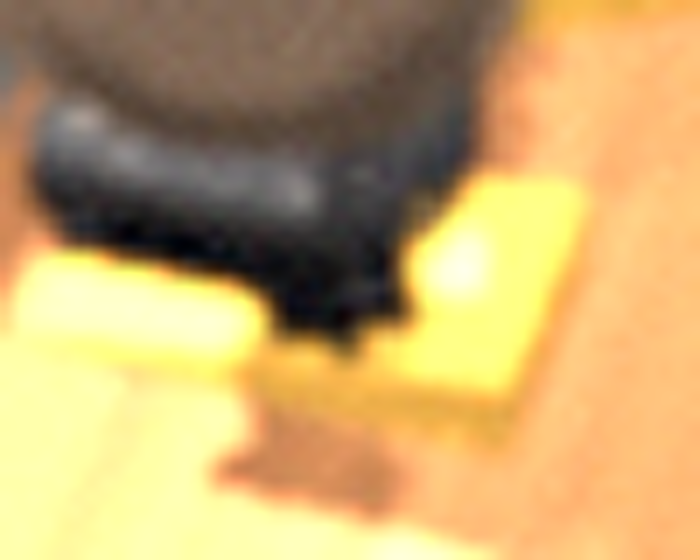

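Call:
{"fn": "play_rows", "kwargs": {"deltas": [62,0,1,-2.5,0,62,0,1,-2.5,0,62,0,0,-2.5,0,62,0,0,-2.5,0,62,0,0,-2.5,0,62,0,0,-2.5,0,62,0,0,-2.5,0,62,0,0,-2.5,0,62,0,0,-2,0,62,0,0,-1,0]}}

```text
time_s: 6.85
tcp_pos: [0.5616, -0.0099, 0.0079]
ee_rot: [[0.999, 0.0, -0.051], [0.051, 0.0, 0.999], [0.0, -1.0, 0.0]]
wrist_force: [0.2, -0.1, -0.8]
gripper_width: 0.756
```

```bash
python3 - <<'E'
from station import r, eyes
from h import *
for i in range(3):
    s=r.sense();print(s['tcp_pos'],s['wrist_force'])
    c=eyes.capture('side')
crop(c,250,170,100,75,8,'s6.png')
c=eyes.capture('top');crop(c,270,130,100,100,6,'t6.png')
E
```

```text
[ 0.56156061 -0.00992216  0.00786382] [ 0.20181132 -0.09748892 -0.77956434]
[ 0.56155283 -0.00997316  0.00786046] [ 0.08678751 -0.1952323   0.00942636]
[ 0.56156301 -0.00985809  0.00786756] [-0.18651197 -0.67891745  0.67646391]
```

View pics/s6.png

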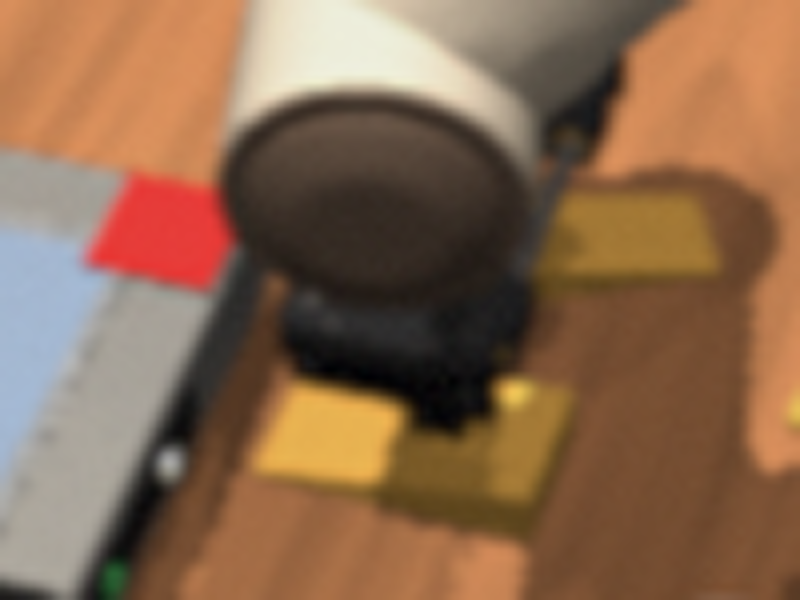

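View pics/t6.png

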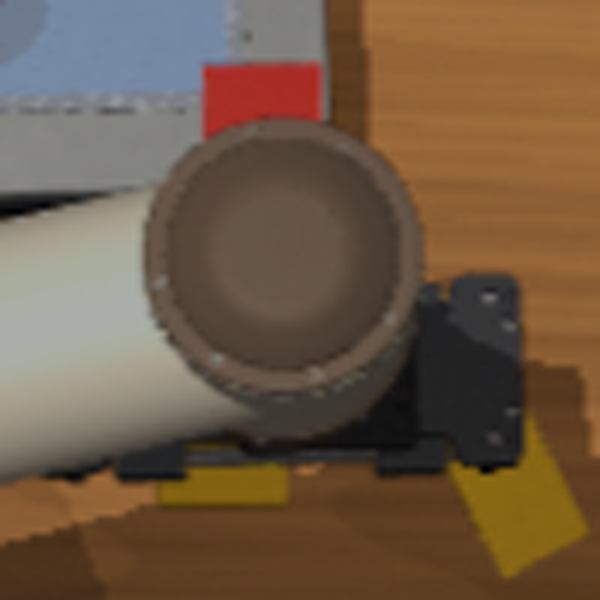

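```bash
python3 - <<'E'
from station import r, eyes
from h import *
c=eyes.capture('side')
for z in (.01,.02,.03,.04,.05,.08): print(z,ray(c,250+450/8,170+430/8,z))
print(np.linalg.inv(c['R'])@-np.array(c['t']))
c=eyes.capture('top')
# TCP region bodies: gripper right end
print(ray(c,270+520/6,130+275/6,.08),ray(c,270+520/6,130+470/6,.08))
P=lambda X:np.round((proj(c,X)-[270,130])*6)
print(P([.5616+.037,-.0099-.095,.078]),P([.5616-.037,-.0099-.095,.078]))
E
```

```text
0.01 [0.56227783 0.00894876 0.01      ]
0.02 [0.55911525 0.01664563 0.02      ]
0.03 [0.55595268 0.0243425  0.03      ]
0.04 [0.5527901  0.03203937 0.04      ]
0.05 [0.54962752 0.03973624 0.05      ]
0.08 [0.54013978 0.06282685 0.08      ]
[0.27271976 0.71365545 0.92557563]
[ 0.61357162 -0.10881034  0.08      ] [ 0.5319582  -0.11014161  0.08      ]
[510. 311.] [507. 488.]
```

```bash
python3 - <<'E'
from station import r, eyes
from h import *
c=eyes.capture('side')
P=lambda X:np.round((proj(c,X)-[250,170])*8).tolist()
for z in (.078,.1,.12,.15): print(z,[P([.5616+dx,.085,z]) for dx in(-.037,.037)])
print('right',[P([.5616+dx,-.105,.1]) for dx in(-.037,.037)])
for z in (.008,.03,.05):print('tip',z,[P([.5616+dx,.038,z]) for dx in(-.0095,.0095)])
E
```

```text
0.078 [[470.0, 491.0], [273.0, 439.0]]
0.1 [[468.0, 451.0], [268.0, 398.0]]
0.12 [[467.0, 413.0], [264.0, 360.0]]
0.15 [[464.0, 355.0], [257.0, 302.0]]
right [[639.0, 84.0], [457.0, 42.0]]
tip 0.008 [[449.0, 497.0], [401.0, 484.0]]
tip 0.03 [[447.0, 460.0], [399.0, 447.0]]
tip 0.05 [[445.0, 425.0], [397.0, 412.0]]
```

Call:
{"fn": "play_rows", "kwargs": {"deltas": [62,0,-20,0,0,255,0,-20,0,0,255,0,0,27,0,255,0,0,27,0,255,0,0,27,0,255,0,0,0,0,255,0,0,0,0,255,0,0,0,0,255,0,0,0,0,255,0,0,0,0]}}

```text
time_s: 8.2
tcp_pos: [0.5574, 0.0704, 0.0478]
ee_rot: [[0.999, -0.0, -0.05], [0.05, -0.0, 0.999], [-0.0, -1.0, -0.0]]
wrist_force: [0.5, 0.4, -0.3]
gripper_width: 0.043
```

```bash
python3 - <<'E'
from station import r, eyes
from h import *
s=r.sense();print(s['tcp_pos'],s['gripper_width'],s['wrist_force'])
c=eyes.capture('side')
p=proj(c,s['tcp_pos']);print((p-[250,170])*8)
crop(c,250,170,100,75,8,'s7.png')
E
```

```text
[0.55742441 0.07041535 0.04781068] 0.04290232447803138 [ 0.46481888  0.37197853 -0.3497757 ]
[400.2812812  490.85962443]
```

View pics/s7.png

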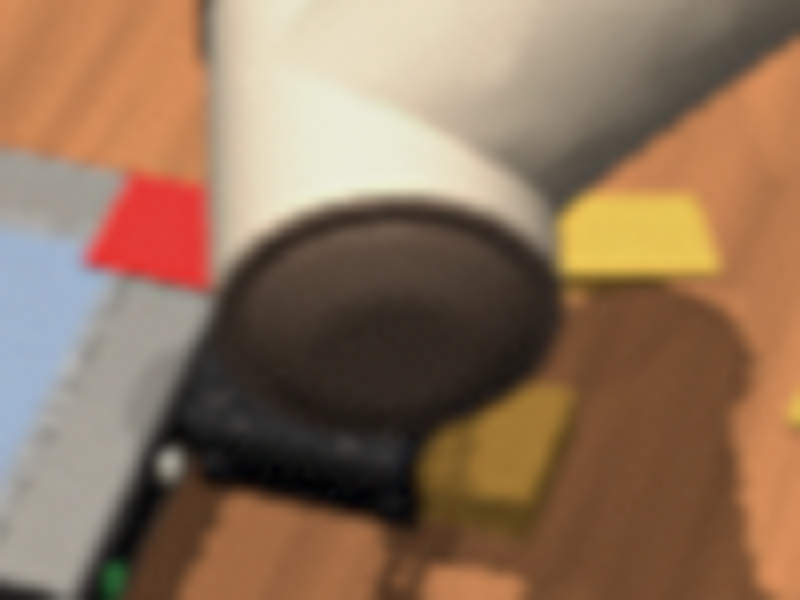

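Call:
{"fn": "play_rows", "kwargs": {"deltas": [255,4,15,0,0,255,0,12,0,0,255,0,6,0,0,255,0,4,0,0,255,0,2,0,0,255,0,0,0,0,255,0,0,-3,0,255,0,0,-3,0,255,0,0,-3,0,255,0,0,-3,0]}}

```text
time_s: 9.25
tcp_pos: [0.5622, 0.0591, 0.0091]
ee_rot: [[0.999, 0.0, -0.051], [0.051, 0.0, 0.999], [0.0, -1.0, 0.0]]
wrist_force: [0.3, -0.1, 0.6]
gripper_width: 0.004
```

Call:
{"fn": "play_rows", "kwargs": {"deltas": [255,0,0,-2.5,0,255,0,0,-2.5,0,255,0,0,-2.5,0,255,0,0,-2.5,0,255,0,0,-2.5,0,255,0,0,-2.5,0,255,0,0,-2.5,0,255,0,0,-1.5,0,255,0,0,0,0,255,0,0,0,0]}}

```text
time_s: 10.25
tcp_pos: [0.563, 0.0404, 0.0089]
ee_rot: [[0.999, 0.0, -0.051], [0.051, 0.0, 0.999], [0.0, -1.0, 0.0]]
wrist_force: [0.1, -1.1, -0.6]
gripper_width: 0.009
```

```bash
python3 - <<'E'
from station import r, eyes
from h import *
s=r.sense();print(s['tcp_pos'],s['gripper_width'],s['wrist_force'])
c=eyes.capture('side')
crop(c,250,170,100,75,8,'s8.png')
E
```

```text
[0.56300194 0.04042951 0.00885382] 0.008650807990235812 [ 0.11482555 -1.13966795 -0.63141402]
```

View pics/s8.png

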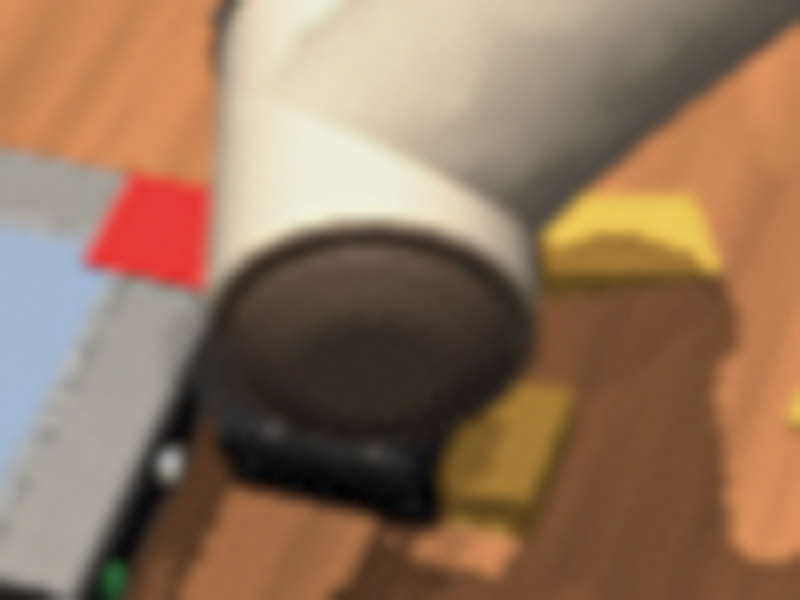

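Call:
{"fn": "play_rows", "kwargs": {"deltas": [255,0,0,15,0,255,0,0,15,0,255,0,0,0,0,255,0,1,0,0,255,0,1,0,0,255,0,1,0,0,255,0,1,0,0,255,0,0,0,0,255,0,0,0,0,255,0,0,0,0]}}

```text
time_s: 11.3
tcp_pos: [0.5615, 0.0702, 0.0049]
ee_rot: [[0.999, 0.0, -0.051], [0.051, 0.0, 0.999], [0.0, -1.0, 0.0]]
wrist_force: [-0.6, 0.3, -0.1]
gripper_width: 0.003
```

```bash
python3 - <<'E'
from station import r, eyes
from h import *
s=r.sense();print(s['tcp_pos'],s['gripper_width'],s['wrist_force'])
c=eyes.capture('side')
p=proj(c,s['tcp_pos']);print(p,(p-[240,160])*6)
im=c['img'][160:260,240:373]; im=np.clip(im.astype(float)*2.5,0,255).astype(np.uint8)
cv2.imwrite('pics/s9.png',cv2.resize(im,None,fx=6,fy=6,interpolation=cv2.INTER_CUBIC))
E
```

```text
[0.56153947 0.07024539 0.00488207] 0.0032792753872554585 [-0.60566312  0.32631319 -0.06878509]
[299.36689325 240.04608824] [356.20135952 480.27652944]
```

View pics/s9.png

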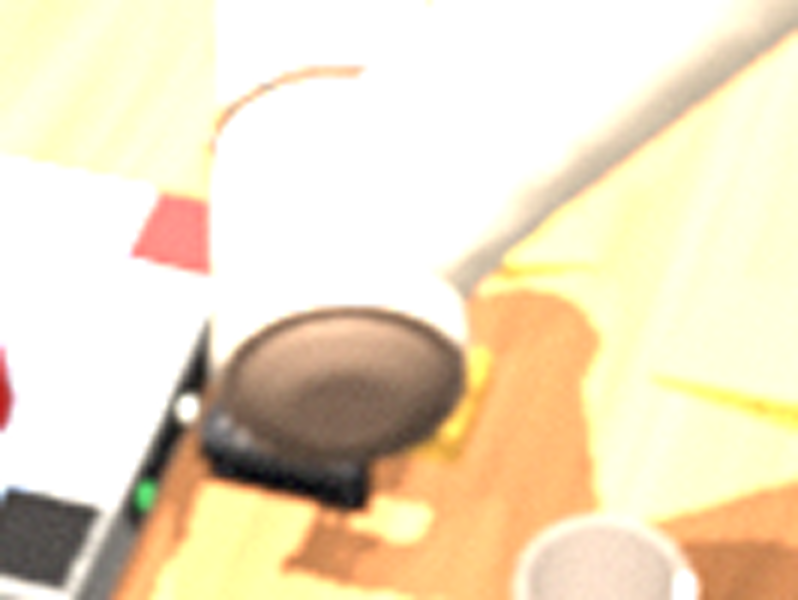

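Call:
{"fn": "play_rows", "kwargs": {"deltas": [255,0,1,0,0,255,0,1,0,0,255,0,1,0,0,255,0,1,0,0,255,0,1,0,0,255,0,1,0,0,255,0,1,0,0,255,0,0,0,0,255,0,0,0,0,255,0,0,0,0]}}

```text
time_s: 12.35
tcp_pos: [0.5615, 0.0704, -0.0021]
ee_rot: [[0.999, 0.0, -0.051], [0.051, 0.0, 0.999], [0.0, -1.0, 0.0]]
wrist_force: [0.7, 0.9, 0.3]
gripper_width: 0.005
```

Call:
{"fn": "play_rows", "kwargs": {"deltas": [255,0,1.5,0,0,255,0,1.5,0,0,255,0,1.5,0,0,255,0,1.5,0,0,255,0,1.5,0,0,255,0,1.5,0,0,255,0,0,0,0,255,0,0,0,0,255,0,0,0,0,255,0,0,0,0]}}

```text
time_s: 13.35
tcp_pos: [0.5616, 0.0704, -0.011]
ee_rot: [[0.999, 0.0, -0.051], [0.051, 0.0, 0.999], [0.0, -1.0, 0.0]]
wrist_force: [0.6, 0.7, -0.0]
gripper_width: 0.007
```

Call:
{"fn": "play_rows", "kwargs": {"deltas": [255,0,1.5,0,0,255,0,1.5,0,0,255,0,1.5,0,0,255,0,1.5,0,0,255,0,1.5,0,0,255,0,1.5,0,0,255,0,1.5,0,0,255,0,1.5,0,0,255,0,0,0,0,255,0,0,0,0]}}

```text
time_s: 14.35
tcp_pos: [0.5615, 0.0704, -0.0232]
ee_rot: [[0.999, -0.0, -0.051], [0.051, -0.0, 0.999], [-0.0, -1.0, -0.0]]
wrist_force: [0.7, 0.5, 0.7]
gripper_width: 0.005
```

```bash
python3 - <<'E'
from station import r, eyes
from h import *
s=r.sense();print(s['tcp_pos'],s['gripper_width'],s['wrist_force'],s['joints'])
c=eyes.capture('side')
crop(c,220,140,160,120,5,'s10.png')
c=eyes.capture('top')
crop(c,220,130,160,120,5,'t10.png')
E
```

```text
[ 0.5614772   0.07036864 -0.02317558] 0.005132145563385783 [0.68386572 0.50588653 0.73771355] [ 2.35469605e+01  3.06069345e+01 -2.21562816e+01  3.44698500e-04
 -3.72394756e+01 -1.10637520e+02]
```

View pics/s10.png

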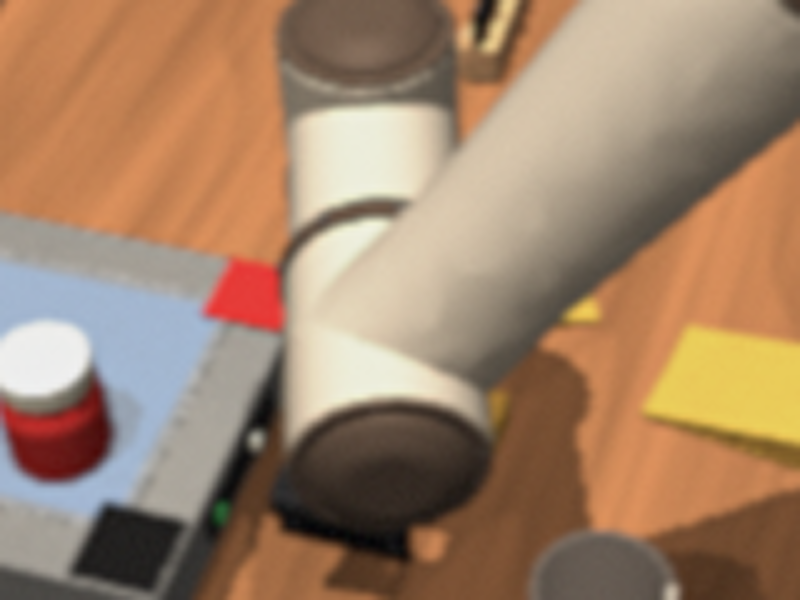

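View pics/t10.png

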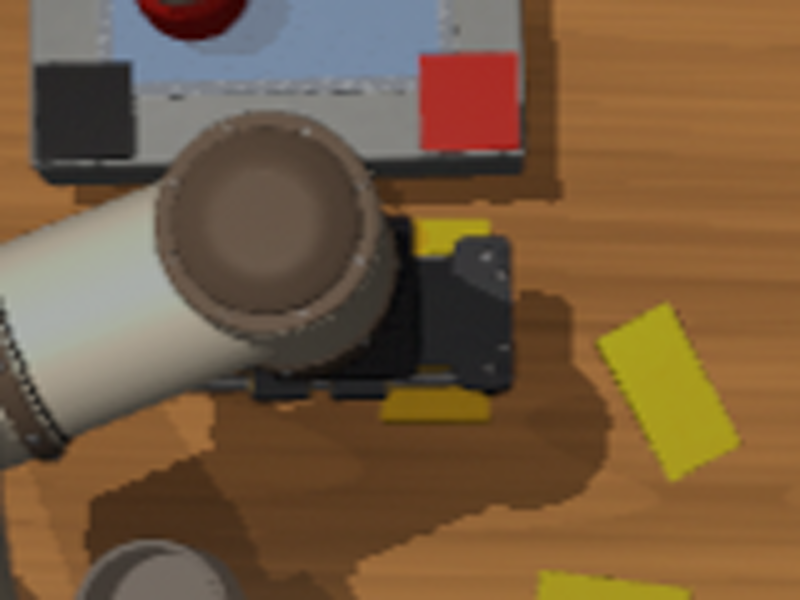

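Call:
{"fn": "play_rows", "kwargs": {"deltas": [255,0,1,0,0,255,0,1,0,0,255,0,1,0,0,255,0,1,0,0,255,0,1,0,0,255,0,1,0,0,255,0,1,0,0,255,0,1,0,0,255,0,0,0,0,255,0,0,0,0]}}

```text
time_s: 15.45
tcp_pos: [0.5615, 0.0704, -0.0274]
ee_rot: [[0.999, 0.001, -0.052], [0.052, -0.001, 0.999], [0.001, -1.0, -0.001]]
wrist_force: [-8.6, 0.3, 23.0]
gripper_width: 0.006
```

Call:
{"fn": "play_rows", "kwargs": {"deltas": [255,0,-6,0,0,255,0,-6,0,0,255,0,0,-3,0,255,0,0,-3,0,255,0,0,-3,0,255,0,0,-3,0,255,0,0,-3,0,255,0,0,-3,0,255,0,0,-3,0,255,0,0,0,0]}}

```text
time_s: 16.45
tcp_pos: [0.5625, 0.049, -0.0192]
ee_rot: [[0.999, -0.0, -0.05], [0.05, -0.0, 0.999], [-0.0, -1.0, -0.0]]
wrist_force: [-1.0, -0.1, -0.4]
gripper_width: 0.002
```

```bash
python3 - <<'E'
from station import r, eyes
from h import *
s=r.sense();print(s['tcp_pos'],s['gripper_width'],s['wrist_force'])
c=eyes.capture('top')
crop(c,270,130,100,100,6,'t11.png')
E
```

```text
[ 0.56247691  0.04898882 -0.01922558] 0.002288763157355342 [-0.97024824 -0.07770508 -0.40582138]
```

View pics/t11.png

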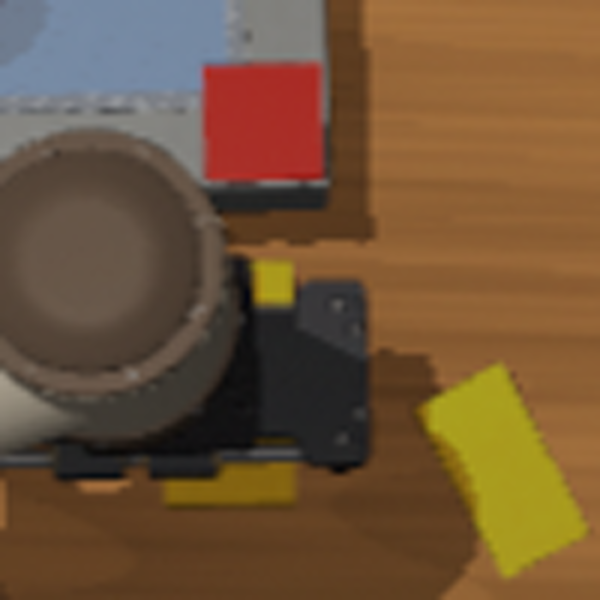

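Call:
{"fn": "play_rows", "kwargs": {"deltas": [255,0,0,-3,0,255,0,0,-3,0,255,0,0,-3,0,255,0,0,-3,0,255,0,0,-3,0,255,0,0,-1.5,0,255,0,0,0,0,255,0,0,5,0,255,0,0,35,0,255,0,0,20,0]}}

```text
time_s: 17.5
tcp_pos: [0.5605, 0.0943, -0.019]
ee_rot: [[0.999, 0.001, -0.051], [0.051, 0.0, 0.999], [0.001, -1.0, 0.0]]
wrist_force: [0.3, 0.6, 0.2]
gripper_width: 0.01
```

```bash
python3 - <<'E'
from station import r, eyes
from h import *
s=r.sense();print(s['tcp_pos'],s['gripper_width'],s['wrist_force'])
c=eyes.capture('top')
crop(c,270,130,100,100,6,'t12.png')
E
```

```text
[ 0.56050512  0.09427146 -0.01904503] 0.009600708524618811 [0.26034182 0.64968165 0.17290499]
```

View pics/t12.png

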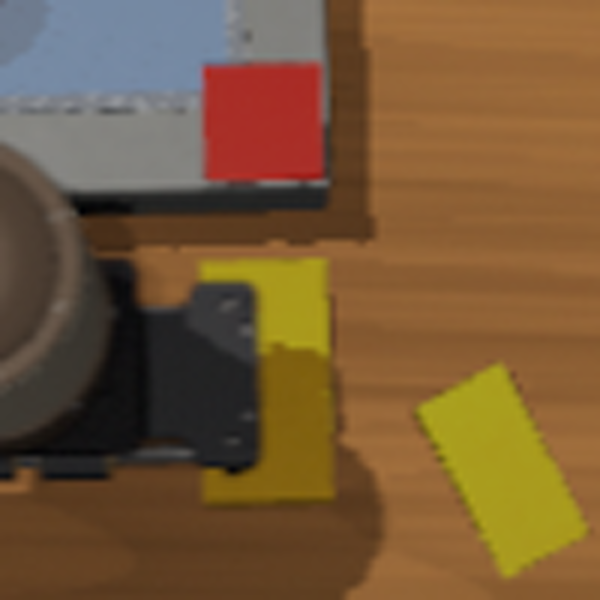

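```bash
python3 - <<'E'
from station import r, eyes
from h import *
c=eyes.capture('top')
q=lambda x,y,z: ray(c,270+(x+.5)/6-.5,130+(y+.5)/6-.5,z)[:2]
W=np.array([q(199,261,.003),q(327,257,.003),q(335,499,.026),q(203,502,.026)])
F=np.array([.677,.001]); tip=W[:2].mean(0);bk=W[2:].mean(0);m=(tip+bk)/2
a=(tip-bk)/np.linalg.norm(tip-bk);d=F-m
print(np.round(W,4).tolist(),m,'yaw',np.degrees(np.arctan2(a[1],a[0])),'foot in wedge',d@a,-d[0]*a[1]+d[1]*a[0])
print('back',bk)
E
```

```text
[[0.631, 0.0285], [0.6344, -0.0286], [0.5239, -0.0343], [0.5211, 0.0227]] [ 0.57760017 -0.00293966] yaw 2.999453185518423 foot in wedge 0.09946979961041358 -0.0012669730639767044
back [ 0.52249921 -0.00582685]
```

Call:
{"fn": "play_rows", "kwargs": {"deltas": [196,0,-25,0,0,196,0,-25,0,0,196,-22,0,-32.7,0,196,-22,0,-32.7,0,196,-21.6,0,-32.6,0,196,0,0,0,0,196,0,20,0,0,196,0,14,0,0,196,0,10,0,0,196,0,0,0,0]}}

```text
time_s: 18.6
tcp_pos: [0.4989, -0.0086, -0.0144]
ee_rot: [[0.999, -0.003, -0.051], [0.051, -0.001, 0.999], [-0.003, -1.0, -0.001]]
wrist_force: [0.1, -0.6, -0.3]
gripper_width: 0.231
```

```bash
python3 - <<'E'
from station import r, eyes
from h import *
for i in range(2):
  c=eyes.capture('side')
  s=r.sense();print(s['time_s'],s['tcp_pos'],s['gripper_width'],s['wrist_force'])
crop(c,250,160,133,100,6,'s13.png')
c=eyes.capture('top')
crop(c,270,130,100,100,6,'t13.png')
E
```

```text
18.65 [ 0.49963675 -0.0084203  -0.01359187] 0.23351197454144904 [ 0.11705369 -0.5949919   0.28547645]
18.7 [ 0.50014489 -0.00823889 -0.01305654] 0.23345936546378435 [ 0.32116898 -0.10971839 -0.07919301]
```

View pics/s13.png

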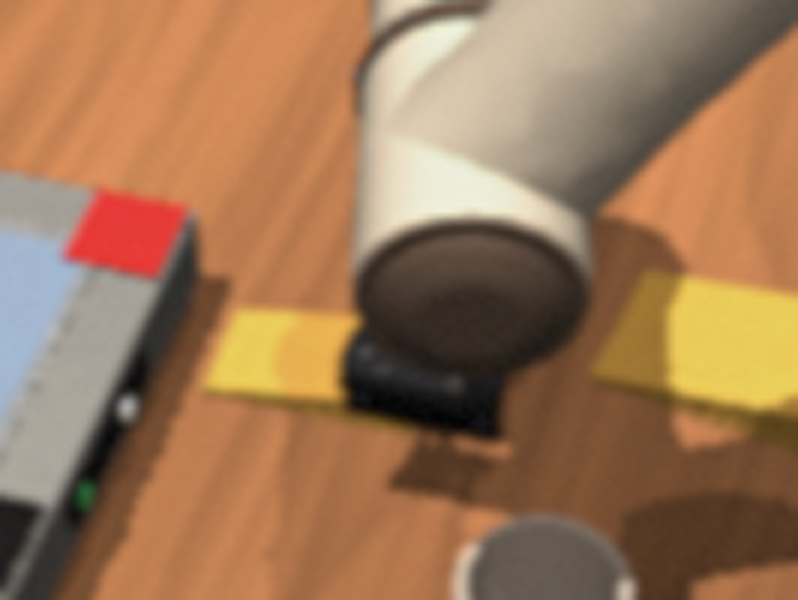

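View pics/t13.png

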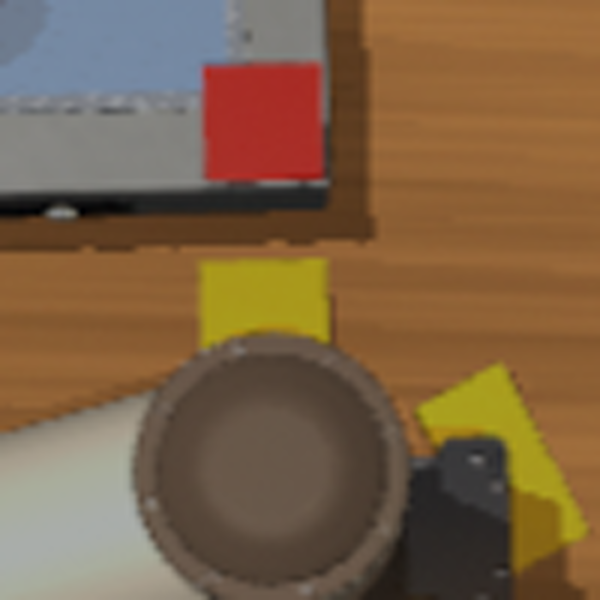

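Call:
{"fn": "play_rows", "kwargs": {"deltas": [196,5,0,0,0,196,5,0,0,0,196,5,0,0,0,196,5,0,0,0,196,6,0,0,0,196,6,0,0,0,196,6,0,0,0,196,6,0,0,0,196,6,0,0,0,196,5,0,0,0]}}

```text
time_s: 19.75
tcp_pos: [0.5553, -0.0056, -0.0132]
ee_rot: [[0.999, 0.0, -0.051], [0.051, -0.0, 0.999], [0.0, -1.0, -0.0]]
wrist_force: [0.1, -0.0, 0.8]
gripper_width: 0.235
```

```bash
python3 - <<'E'
from station import r, eyes
from h import *
for i in range(2):
  c=eyes.capture('side')
  s=r.sense();print(s['time_s'],s['tcp_pos'],s['gripper_width'],s['wrist_force'])
crop(c,240,160,133,100,6,'s14.png')
E
```

```text
19.8 [ 0.55632996 -0.0053974  -0.0131003 ] 0.2302657195451628 [ 0.48128423 -0.85577652 -0.43251309]
19.85 [ 0.55590657 -0.00541338 -0.01315622] 0.23002481104001885 [-0.28569076 -0.18307561  0.10105711]
```

View pics/s14.png

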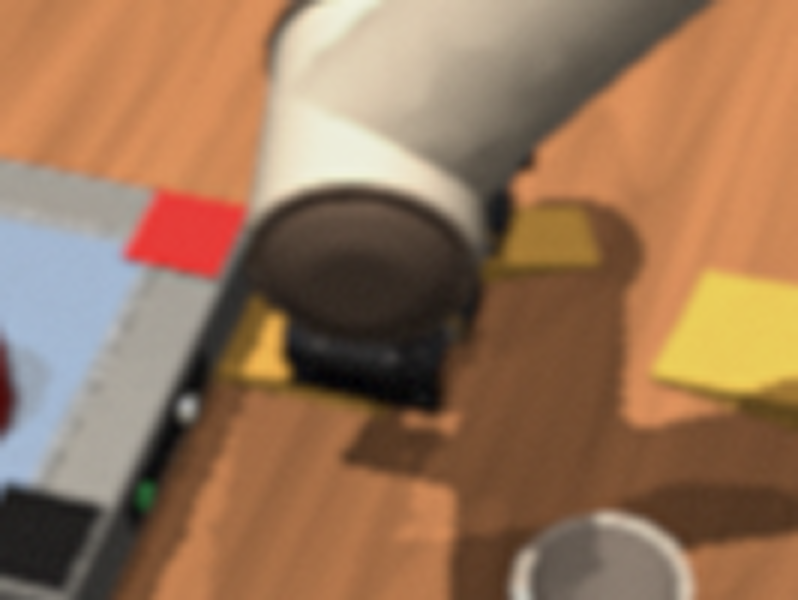

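```bash
python3 - <<'E'
from station import eyes
from h import *
c=eyes.capture('side')
print(ray(c,277,223,.0015),ray(c,250+205/6,160+388/6,.0015))
E
```

```text
[0.65156365 0.02858162 0.0015    ] [0.62802488 0.02763789 0.0015    ]
```

Call:
{"fn": "play_rows", "kwargs": {"deltas": [196,5,0,0,0,196,5,0,0,0,196,5,0,0,0,196,5,0,0,0,196,4,0,0,0,196,4,0,0,0,196,4,0,0,0,196,4,0,0,0,196,0,0,0,0,196,0,0,0,0]}}

```text
time_s: 20.9
tcp_pos: [0.5824, -0.0053, -0.0141]
ee_rot: [[0.999, -0.017, -0.049], [0.049, -0.003, 0.999], [-0.017, -1.0, -0.002]]
wrist_force: [-14.8, 1.7, 9.6]
gripper_width: 0.232
```

```bash
python3 - <<'E'
from station import r, eyes
from h import *
for i in range(3):
  c=eyes.capture('side')
  s=r.sense();print(s['time_s'],s['tcp_pos'],s['gripper_width'],s['wrist_force'])
crop(c,240,160,133,100,6,'s15.png')
c=eyes.capture('top')
crop(c,270,130,100,100,6,'t15.png')
E
```

```text
20.95 [ 0.58236145 -0.0053081  -0.01407828] 0.2280460922509613 [-14.41016986   0.29540757   9.63927112]
21.0 [ 0.5823545  -0.00529569 -0.01410788] 0.23076775328396987 [-15.19575511   1.1046692   10.55342658]
21.05 [ 0.58236115 -0.00530495 -0.01411058] 0.23329581072763952 [-15.24097038   0.20761439   9.84605509]
```

View pics/s15.png

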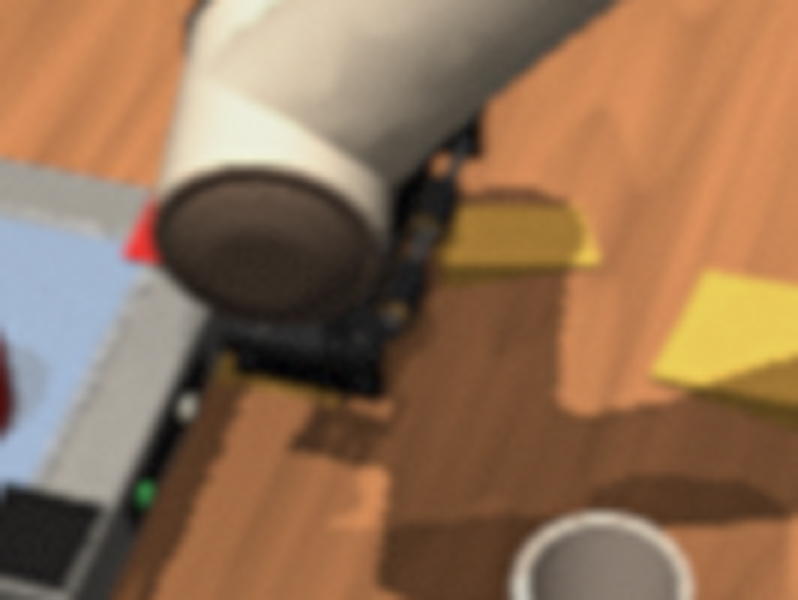

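View pics/t15.png

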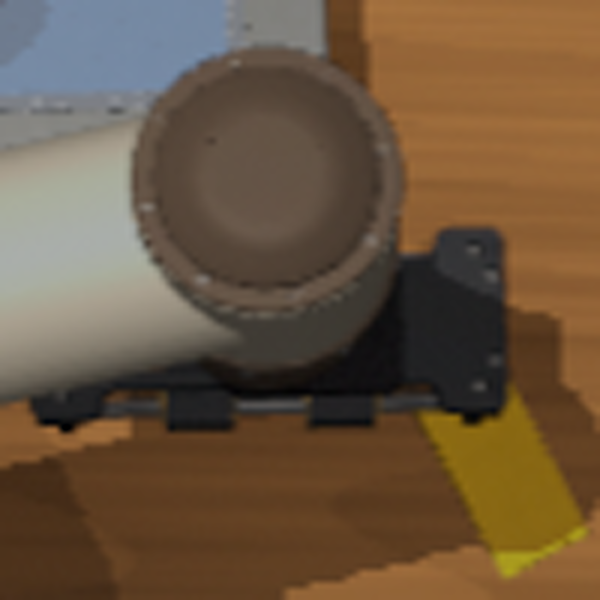

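Call:
{"fn": "play_rows", "kwargs": {"deltas": [196,-10,0,0,0,196,-15,0,0,0,196,-30,0,0,0,196,-45,0,0,0,196,0,-50,0,0,196,0,-50,-50,0,196,0,-50,-50,0,196,0,0,-50,0,196,0,0,0,0,196,0,0,0,0]}}

```text
time_s: 22.1
tcp_pos: [0.4973, -0.1304, 0.1078]
ee_rot: [[0.999, 0.002, -0.048], [0.048, 0.0, 0.999], [0.002, -1.0, 0.0]]
wrist_force: [0.5, 0.7, 0.5]
gripper_width: 0.234
```

```bash
python3 - <<'E'
from station import r, eyes
from h import *
for i in range(2):
  c=eyes.capture('side')
  s=r.sense();print(s['time_s'],s['tcp_pos'],s['gripper_width'],s['wrist_force'])
print('tcp proj',proj(c,s['tcp_pos']))
cv2.imwrite('pics/s16f.png',c['img'])
crop(c,230,170,100,75,8,'s16.png')
c=eyes.capture('top')
print('tcp proj',proj(c,s['tcp_pos']))
cv2.imwrite('pics/t16f.png',c['img'])
crop(c,270,130,100,100,6,'t16.png')
E
```

```text
22.15 [ 0.49712163 -0.12949531  0.10749127] 0.2346643221357994 [-0.27235311  0.79650075  0.18657819]
22.2 [ 0.4970185  -0.12888906  0.10729455] 0.22902282160136933 [-0.34903407 -0.1496615  -0.603486  ]
tcp proj [340.98439494 175.64636185]
tcp proj [365.32226569 221.82928052]
```

View pics/s16.png

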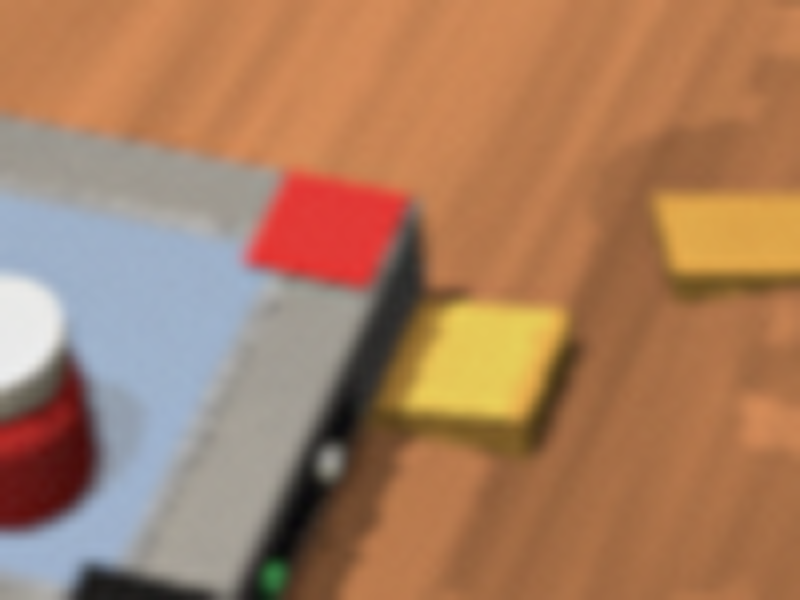

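View pics/t16.png

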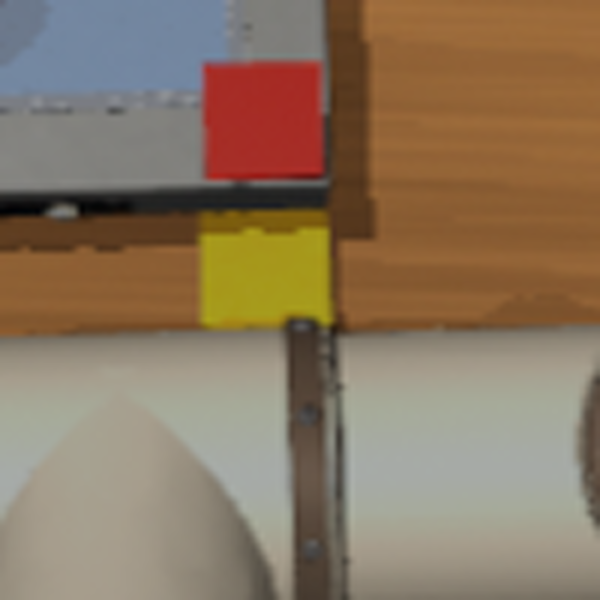

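View pics/s16f.png

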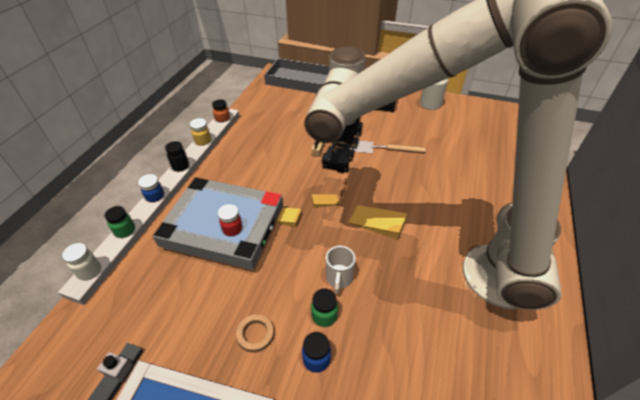

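```bash
python3 - <<'E'
from station import r, eyes
from h import *
c=eyes.capture('top')
q=lambda x,y,z: ray(c,270+(x+.5)/6-.5,130+(y+.5)/6-.5,z)[:2]
W=np.array([q(333,323,.026),q(203,327,.026)]); bk=W.mean(0); print(W,bk)
a=(W[1]-W[0])/np.linalg.norm(W[1]-W[0]); a=np.array([a[1],-a[0]]); print('yaw',np.degrees(np.arctan2(a[1],a[0])))
for th in (0,1.5,3):
  a=np.array([np.cos(np.radians(th)),np.sin(np.radians(th))]); d=np.array([.677,.001])-bk; print(th,d@a-.055,-d[0]*a[1]+d[1]*a[0])
C=[q(204,63,.078),q(321,62,.078),q(323,179,.078),q(206,180,.078)]; print(np.mean(C,0))
c=eyes.capture('side')
q=lambda x,y,z: ray(c,230+(x+.5)/8-.5,170+(y+.5)/8-.5,z)
print(q(567,308,.026),q(525,418,.026),q(525,452,0))
# gripper location compare at reported tcp
s=r.sense(); T=s['tcp_pos']
for n in('side','top'):
  c=eyes.capture(n); 
  for dz in(0,.027): print(n,dz,proj(c,T+np.array([0,0,dz])))
crop(eyes.capture('side'),300,120,100,75,8,'s17.png')
E
```

```text
[[ 0.60094467 -0.03151846]
 [ 0.59754786  0.02505965]] [ 0.59924626 -0.0032294 ]
yaw 3.4357776031744813
0 0.022753735971496374 0.00422940343670099
1.5 0.02283780458325748 0.002192598598505063
3 0.022868527051842343 0.00015429106275246292
[0.67745885 0.00086874]
[ 0.59621103 -0.03229028  0.026     ] [0.5913889  0.02485322 0.026     ] [0.59440763 0.02078811 0.        ]
side 0 [340.91264154 175.78272647]
side 0.027 [341.22517922 169.20834671]
top 0 [365.06464669 221.80623263]
top 0.027 [366.40741113 220.96805877]
```

View pics/s17.png

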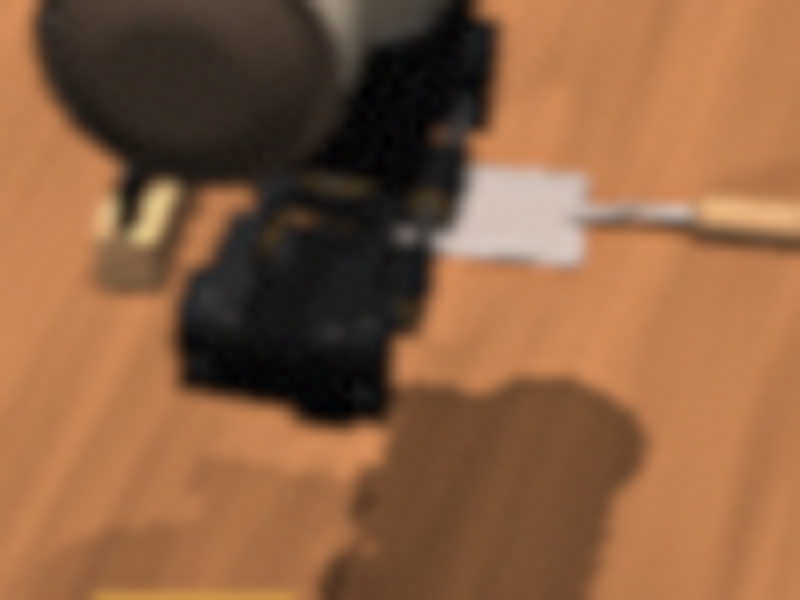

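Call:
{"fn": "play_rows", "kwargs": {"deltas": [255,0,0,0,-0.149,255,0,0,0,-0.149,255,42,0,12.3,0,255,42,0,12.3,0,255,42,0,12.3,0,255,42,0,12.3,0,255,42,0,12.3,0,255,0,15,0,0,255,0,15,0,0,255,0,0,0,0]}}

```text
time_s: 23.5
tcp_pos: [0.6714, 0.0009, 0.0744]
ee_rot: [[0.94, -0.006, -0.342], [0.342, -0.001, 0.94], [-0.006, -1.0, 0.001]]
wrist_force: [0.1, -0.0, -0.2]
gripper_width: 0.008
```

```bash
python3 - <<'E'
from station import r, eyes
from h import *
for i in range(2):
  c=eyes.capture('side')
  s=r.sense();print(s['time_s'],s['tcp_pos'],s['gripper_width'],s['wrist_force'])
print((proj(c,s['tcp_pos'])-[200,120])*5)
crop(c,200,120,160,120,5,'s18.png')
E
```

```text
23.55 [6.72379032e-01 5.52797780e-04 7.61079868e-02] 0.01114123383610153 [-0.01284949 -0.03403947  0.38647737]
23.6 [6.73200932e-01 4.04942505e-04 7.74277340e-02] 0.003810354638854083 [-0.45277198 -0.62617074  0.49416033]
[359.52558268 390.86696596]
```

View pics/s18.png

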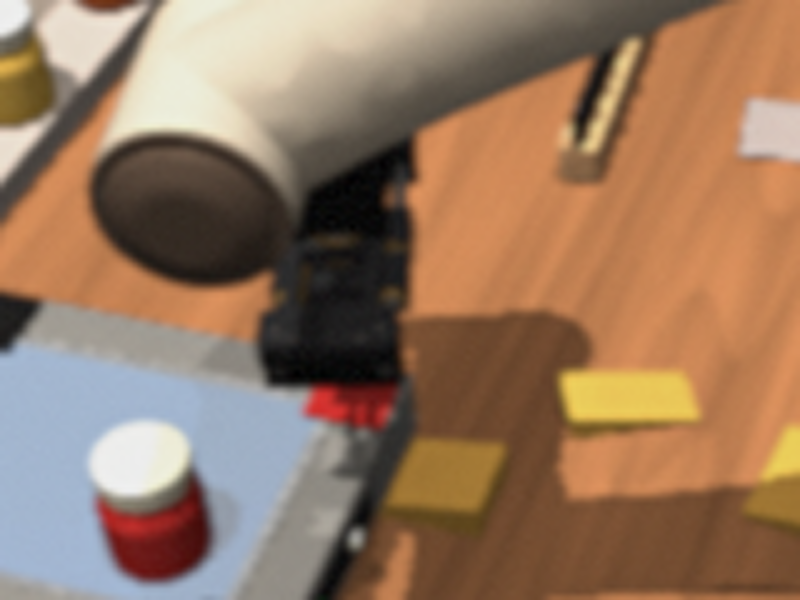

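Call:
{"fn": "play_rows", "kwargs": {"deltas": [255,0,10,0,0,255,0,8,0,0,255,0,4,0,0,255,0,2,0,0,255,0,1,0,0,255,0,1,0,0,255,0,0,0,0,255,0,0,0,0,255,0,0,0,0,255,0,0,0,0]}}

```text
time_s: 24.6
tcp_pos: [0.6734, 0.0002, 0.0517]
ee_rot: [[0.94, 0.0, -0.342], [0.342, 0.0, 0.94], [0.0, -1.0, -0.0]]
wrist_force: [-0.5, 0.1, 0.1]
gripper_width: 0.004
```

Call:
{"fn": "play_rows", "kwargs": {"deltas": [255,0,0.5,0,0,255,0,0.5,0,0,255,0,0.5,0,0,255,0,0.5,0,0,255,0,0.5,0,0,255,0,0.5,0,0,255,0,0,0,0,255,0,0,0,0,255,0,0,0,0,255,0,0,0,0]}}

```text
time_s: 25.6
tcp_pos: [0.6733, 0.0001, 0.0504]
ee_rot: [[0.94, 0.001, -0.342], [0.342, -0.0, 0.94], [0.001, -1.0, -0.001]]
wrist_force: [-3.4, 0.5, 6.9]
gripper_width: 0.007
```

```bash
python3 - <<'E'
from station import r, eyes
from h import *
f=[]
for i in range(4):
  c=eyes.capture('side'); s=r.sense(); f.append(s['wrist_force'])
print(s['time_s'],s['tcp_pos'],np.mean(f,0),np.std(f,0),s['moment'])
crop(c,230,170,100,75,8,'s19.png')
crop(eyes.capture('top'),270,130,100,100,6,'t19.png')
E
```

```text
25.8 [6.73367942e-01 1.62342762e-04 5.04299130e-02] [-3.22861427  0.33369406  8.20597614] [0.21675349 0.19967991 0.4582832 ] [ 0.2186619   1.07961157 -0.01132698]
```

View pics/s19.png

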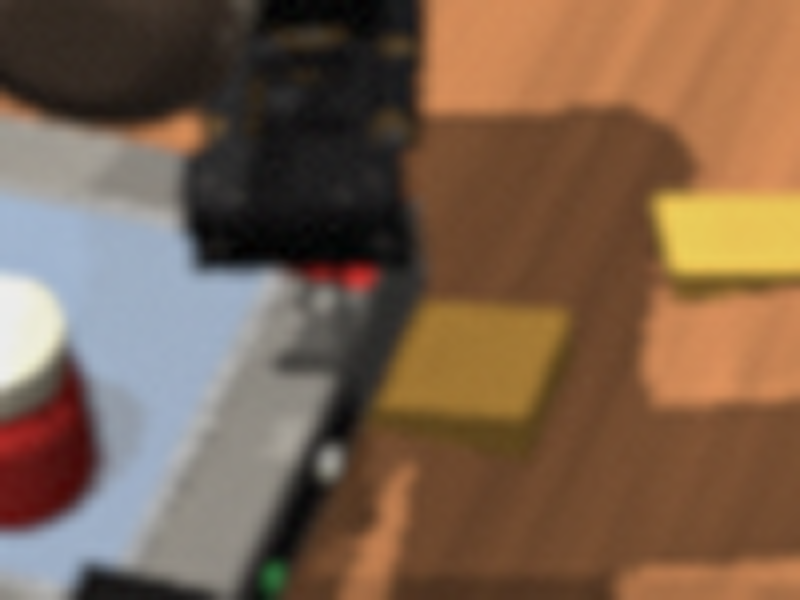

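Call:
{"fn": "play_rows", "kwargs": {"deltas": [255,0,-0.4,0,0,255,0,0,0,0,255,0,0,0,0,255,0,0,0,0,255,0,0,0,0,255,0,0,0,0,255,0,0,0,0,255,0,0,0,0,255,0,0,0,0,255,0,0,0,0]}}

```text
time_s: 26.85
tcp_pos: [0.6734, 0.0001, 0.0505]
ee_rot: [[0.94, 0.001, -0.342], [0.342, -0.0, 0.94], [0.0, -1.0, -0.001]]
wrist_force: [-2.9, 0.1, 6.2]
gripper_width: 0.003
```

```bash
python3 - <<'E'
from station import r, eyes
from h import *
f=[];z=[]
for i in range(6):
  c=eyes.capture('top'); s=r.sense(); f.append(s['wrist_force']);z.append(s['tcp_pos'])
print(s['time_s'],np.mean(z,0),np.mean(f,0),np.std(f,0))
crop(c,270,130,100,100,6,'t20.png'); crop(eyes.capture('side'),230,170,100,75,8,'s20.png')
E
```

```text
27.15 [6.73344372e-01 1.50594548e-04 5.04751053e-02] [-2.73909816  0.35315227  6.38136881] [0.53833419 0.57285956 0.34864573]
```

View pics/s20.png

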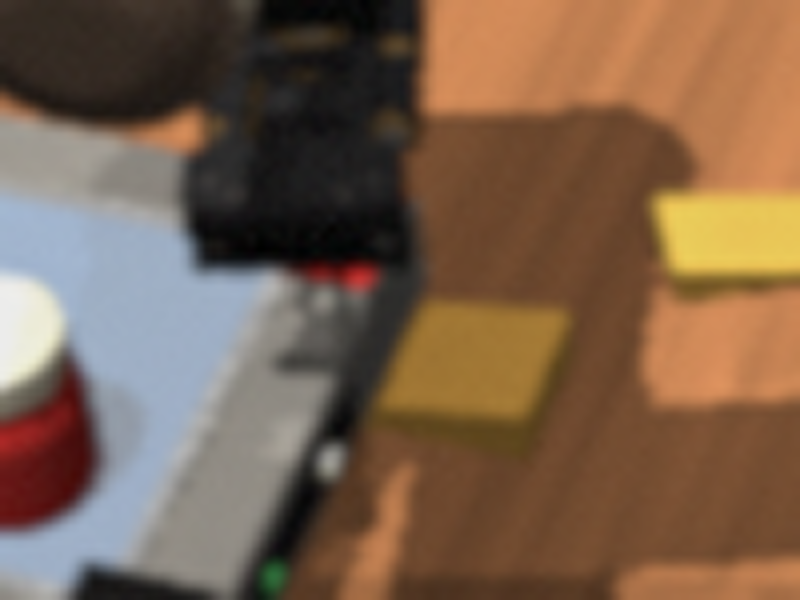

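```bash
python3 - <<'E'
from station import r, eyes
from h import *
c=eyes.capture('side')
P=lambda X:np.round((proj(c,X)-[230,170])*8).tolist()
for L in (.095,.085,.075,.06):
  for z in (.12,.148,.16,.175):
    e=np.array([.6734,0,z])+L*np.array([-.342,.94,0]); w=.0375*np.array([.94,.342,0])
    print(L,z,P(e-w),P(e+w))
print('tip r',P([.6734,.0,.0505]),'tip+27',P([.6734,0,.078]))
img=c['img'][140:230,225:345]
cv2.imwrite('pics/s21.png',cv2.resize(np.clip(img.astype(float)*3,0,255).astype(np.uint8),None,fx=6.6,fy=6.6,interpolation=cv2.INTER_CUBIC))
E
```

```text
0.095 0.12 [414.0, 338.0] [197.0, 341.0]
0.095 0.148 [408.0, 283.0] [187.0, 287.0]
0.095 0.16 [405.0, 259.0] [182.0, 263.0]
0.095 0.175 [402.0, 228.0] [176.0, 232.0]
0.085 0.12 [416.0, 316.0] [200.0, 320.0]
0.085 0.148 [410.0, 261.0] [189.0, 265.0]
0.085 0.16 [407.0, 237.0] [185.0, 241.0]
0.085 0.175 [403.0, 206.0] [179.0, 210.0]
0.075 0.12 [417.0, 295.0] [203.0, 298.0]
0.075 0.148 [411.0, 240.0] [192.0, 244.0]
0.075 0.16 [408.0, 216.0] [188.0, 219.0]
0.075 0.175 [405.0, 185.0] [182.0, 189.0]
0.06 0.12 [419.0, 263.0] [206.0, 267.0]
0.06 0.148 [413.0, 208.0] [196.0, 212.0]
0.06 0.16 [410.0, 184.0] [192.0, 188.0]
0.06 0.175 [407.0, 153.0] [186.0, 157.0]
tip r [342.0, 273.0] tip+27 [335.0, 223.0]
```

View pics/s21.png

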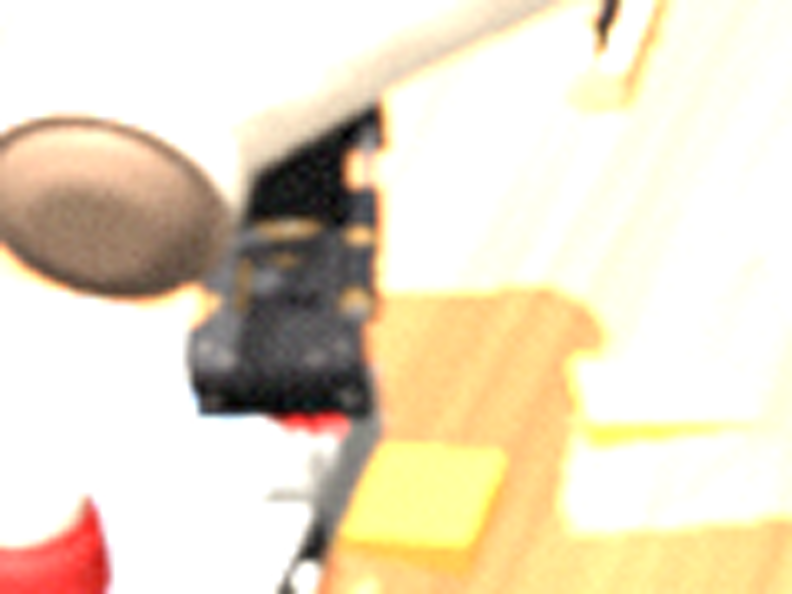

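```bash
python3 - <<'E'
from station import r
s=r.sense();print(s['time_s'],s['tcp_pos'],s['wrist_force'])
print(r.finish_job())
E
```

```text
27.25 [6.73355474e-01 1.52607925e-04 5.04762514e-02] [-2.031185    0.42539946  6.91859838]
the job is handed in; nothing more can be done
None
```

I slid the middle-sized yellow wedge about 19 mm to the right to line it up with the red foot. I then pushed it in thin end first until it stuck at about 15 N. The job was handed in at 27 s, with the closed fingertips pressing on the red cap.

**Last checks**
- **Wedge position:** from the top camera, the foot sits about 23 mm ahead of the wedge's middle (32 mm from the tip) and within 1–4 mm of its centreline. The side camera put the wedge's back about 5 mm nearer the robot. Both are inside the limits.
- **Firmness:** the cap takes 6 to 8 N and moves only about 0.05 mm between those loads, so it no longer dips. I did not measure the load on the wedge directly.
- **Cap height:** about 77.9 mm, judged from where the fingers touched the cap and the table.
- **Box and other things:** the cap moved 0.4 mm or less before the press. In the pictures I saw nothing else shifted, but I did not measure the other objects again.

**What failed or disagreed**
- **TCP height reading:** it was about 27 mm too low. The table was felt at a reading of -27 mm and the cap at 50.5 mm. The camera view of the gripper agrees, putting the body 27 to 37 mm above where the reading would. The rule that the grasp point stays above 80 mm holds only by this corrected height, about 97 mm; the raw reading would give about 69 mm.
- **First sideways pushes:** because of that error, the first two passed over the wedge without touching it.
- **Hard contacts:** probing for the table reached 23 N, and the wedge push also showed 10 N upwards that I did not explain.
- **Final press:** 6 to 7 N rather than 5 N, with 2 to 3 N sideways.

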